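# Sort microscope parts into their lined trays

### The job

Tidy the inspection bench: put both black eyepieces in the blue-lined tray, both aluminium rod clamps in the yellow-lined tray, and the black sample carrier with the green sample in the white-lined tray. Set each one down gently without dropping it, standing on the lining of its tray the same way up as you found it and not on another part, and leave the cleaner bottle and the screwdriver where they are.

Things in the scene. Friction and masses are not known exactly. Their poses are not given: they have to be found in the camera images.
- eyepiece_a: Microscope eyepiece (one of two alike), standing upright: a round aluminium barrel 30 mm across from 0 to 20 mm height, above it a black round body 38 mm across from 20 to 48 mm height with a thin white ring and a glass disc on top; 48 mm tall, about 90 g. Origin at the centre of its underside, z up along its axis (yaw means nothing).
- eyepiece_b: Microscope eyepiece (one of two alike), standing upright: a round aluminium barrel 30 mm across from 0 to 20 mm height, above it a black round body 38 mm across from 20 to 48 mm height with a thin white ring and a glass disc on top; 48 mm tall, about 90 g. Origin at the centre of its underside, z up along its axis (yaw means nothing).
- clamp_a: Rod clamp (one of two alike): bare aluminium block 40 (x) by 30 (y) by 32 mm high with a dark round bore and slit seen on top, and a black thumb knob (16 mm across, its axis 16 mm up) sticking out of its +x end to 36 mm from the origin; about 110 g. Lies flat. Origin at the centre of the block's underside, z up. The 30 mm sides (facing +y and -y) are free to grip.
- clamp_b: Rod clamp (one of two alike): bare aluminium block 40 (x) by 30 (y) by 32 mm high with a dark round bore and slit seen on top, and a black thumb knob (16 mm across, its axis 16 mm up) sticking out of its +x end to 36 mm from the origin; about 110 g. Lies flat. Origin at the centre of the block's underside, z up. The 30 mm sides (facing +y and -y) are free to grip.
- carrier: Sample carrier: flat black plate 60 (x) by 40 (y) by 15 mm high with a green round sample 28 mm across and 4 mm high fixed on the middle of its top; about 100 g. Lies flat, sample up. Origin at the centre of its underside, z up.
- tray_blue: Low open tray, grey walls, blue lining: outside 108 (x) by 138 (y) mm, inside 100 by 130 mm, walls 4 mm thick with the rim 22 mm above the bench, lining surface 7 mm above the bench. Fixed to the bench. Home of the two eyepieces. Origin at the centre of its underside (bench level), z up, y along the long side.
- tray_yellow: Low open tray, grey walls, yellow lining: outside 108 (x) by 138 (y) mm, inside 100 by 130 mm, walls 4 mm thick with the rim 22 mm above the bench, lining surface 7 mm above the bench. Fixed to the bench. Home of the two rod clamps. Origin at the centre of its underside (bench level), z up, y along the long side.
- tray_white: Low open tray, grey walls, white lining: outside 108 (x) by 138 (y) mm, inside 100 by 130 mm, walls 4 mm thick with the rim 22 mm above the bench, lining surface 7 mm above the bench. Fixed to the bench. Home of the sample carrier. Origin at the centre of its underside (bench level), z up, y along the long side.
- cleaner: Bystander, not to be moved: small amber bottle with a white cap, 34 mm across, 70 mm tall, standing loose between two trays. Origin at the centre of its underside.
- driver: Bystander, not to be moved: screwdriver with a red handle, 140 mm long, less than 35 mm high, lying loose between two trays along its own x axis. Origin on the bench near the middle of its length.
There are look-alikes about, which are no part of the job. Leave any turquoise look-alike of the eyepiece_a alone. What is shaped like the clamp_a but pink is not meant.

How it is judged:
By the outcome, as a careful person would: the job done as asked, in the order asked, and still so for the second after the job is handed in, with the robot touching nothing.
It also fails if it takes over 120 s, if anything falls off the work surface, if the arm or the gripper's body presses on something with over 40 N, if the wrist force passes 120 N, or if a joint passes its speed limit or range.

### The arm

A 6-joint arm with a two-finger parallel gripper is mounted at the origin on the work surface. World frame = base frame: x ahead of the robot, y to its left, z up, the work surface at z = 0. Lengths are in mm, angles in rad, forces in N, time in s.
With the tool pointing down it reaches from about 425 to 950 mm from the base axis. Payload 14.7 kg.
Tool frame: the origin (TCP) lies midway between the tips of the shut fingers; the grasp point (between the pads) lies 19 mm behind it; z points along the fingers, x is the direction in which the jaws open and shut, and the axes are right-handed (so a half turn about z gives the same grasp; the last joint's range is limited). The gripper opens to 85 mm and grips with 20 to 120 N. Pads are 22 mm wide; open, the fingers measure 114 mm over their backs; the gripper's body (76 mm by 85 mm) begins 54 mm behind the grasp point. The pads swing forward as they close: fully open they stand 13 mm farther back than shut.
Start: joints at [-1.256, 0.48, 1.596, -0, 1.065, -0.047], TCP at [230.088, -607.908, 231.297] pointing down, gripper open.
Joint ranges: [-2.75, 2.75], [-0.82, 2.05], [0.23, 2.67], [-1.56, 4.7], [0.09, 2.69], [-2.92, 2.92]. Speed limits (rad/s): [1.89, 1.89, 2.39, 3.01, 3.01, 3.01].

### API

Orientations are given as a rotation vector (axis times angle).
In Python, from station import * gives the robot as it stands. Calls block until the motion is done:
- reach(position, orientation): joint-space move of the TCP to a pose.
- move_straight(position, attitude=None, velocity=150, contact_N=None): straight line of the TCP; attitude=None keeps the orientation; velocity is the mean speed in mm/s. With contact_N (N) it stops when the force on the tool has changed by that much, and returns True; else False.
- move_j(angles): joint-space move.
- set_gripper(opening, grasp_force=None): opening from 0.0 (shut) to 1.0 (fully open); grasp_force is the grip in N (None keeps the last); returns when the fingers have stopped.
- hold(seconds).
- ik(position, orientation): joint angles nearest the present ones, or None.
- get_state(): the state.
- camera(name): name is "scene" or "top" or "wrist"; returns the picture (420x560x3 uint8, red, green, blue); there is no depth.
- get_calibration(name): a dict with "vfov" (degrees; the focal length in pixels is half the picture's height over the tangent of half this angle, whatever the lens; pixels are square), "cx", "cy" (the principal point, pixels), "extrinsics" (4x4, takes a point from world to camera coordinates). Camera axes: x right, y up, looking along -z (the intrinsics and any distortion apply to the point x, -y, -z); pixel columns grow to the right and rows downward; lengths in mm; the calibration is good to about 2 mm. The wrist camera is an equidistant fisheye: a pixel r from the principal point sees the ray r / f radians off the axis. A picture is of the moment at which its call begins: read the wrist's pose just before it. get_calibration takes no time and is no camera call; for the wrist camera it gives the pose at the moment of the call.
A pose or a line that the arm cannot do raises Unreachable and nothing moves.
- finish_job(): hands the job in, once; it reports no verdict.
The state is a dict: "time": time; "q": joint angles; "qd": joint speeds; "joint_torque": joint torques, N m; "tcp_pos": TCP position; "ee_rot": TCP orientation; "contact_force": force on the tool from outside, world axes, zero at the start; "wrist_torque": the same for the moment, N m; "finger_gap": opening from 0.0 (shut) to 1.0 (fully open).
Only numpy, scipy, OpenCV 4.12 (cv2) and the standard library are available. Lean on these libraries where they do the work, as an engineer would, in place of code of your own. Each camera call takes 0.05 s, during which the arm holds its last target. There are 200 camera calls.

## Working session

There is one attempt and no reset: what is moved stays moved. The work goes in short steps, each a Python script; the robot and the scene stay as the last script left them, time stands still between calls to the robot, and variables do not carry over. Pictures are saved under pics/ and viewed, about 12 in all and at most 16, crops included, and the job is handed in when it is done.

```bash
mkdir -p pics; ls; python3 - <<'E'
from station import *
import cv2
for n in ("top","scene"):
    cv2.imwrite(f"pics/{n}0.png",camera(n)[:,:,::-1]); c=get_calibration(n); print(n,c)
s=get_state(); print(s["time"],s["ee_rot"],s["finger_gap"])
E
```

```text
pics
top {'vfov': 45.51981069257878, 'cx': 287.9830806482328, 'cy': 211.4174250755976, 'extrinsics': array([[ 2.67798507e-02, -9.99618439e-01,  6.76873754e-03,
         9.90944961e+00],
       [ 9.91583778e-01,  2.74213724e-02,  1.26529360e-01,
        -5.28426996e+02],
       [-1.26666689e-01,  3.32333298e-03,  9.91939769e-01,
        -8.78325420e+02],
       [ 0.00000000e+00,  0.00000000e+00,  0.00000000e+00,
         1.00000000e+00]])}
scene {'vfov': 50.23441623280123, 'cx': 284.9689606366562, 'cy': 205.0509294507176, 'extrinsics': array([[-6.09613636e-01,  7.92511814e-01,  1.72116049e-02,
         2.86205268e+02],
       [-6.25188108e-01, -4.94027609e-01,  6.04215650e-01,
         3.16829585e+02],
       [ 4.87351049e-01,  3.57577609e-01,  7.96634928e-01,
        -1.25984229e+03],
       [ 0.00000000e+00,  0.00000000e+00,  0.00000000e+00,
         1.00000000e+00]])}
0.1 [-2.58428309e+00  1.78520688e+00  1.37518239e-03] 1.0014173927384904
```

View pics/top0.png

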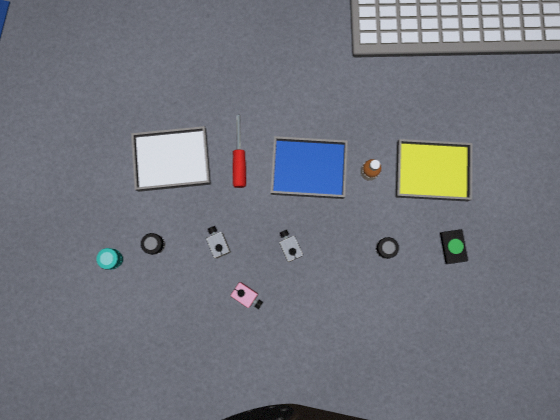

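View pics/scene0.png

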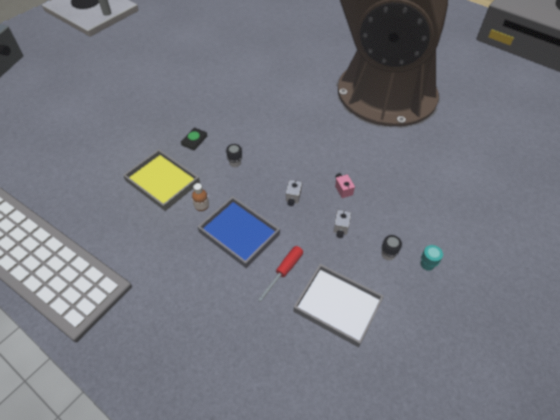

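The bench holds these candidates, with pixels from the top view:
- **Eyepieces:** black at (151,243) and (388,247). The turquoise one at (107,258) is a look-alike.
- **Clamps:** aluminium at (217,243) and (290,246). The pink one at (245,294) is a look-alike.
- **Carrier:** black with a green disc at (455,246).
- **Trays:** white at (171,158), blue at (309,166), yellow at (433,170).
- **Bystanders:** bottle at (372,168), driver at (239,160).

I'll get coarse positions first, then close wrist views.

```bash
cat > h.py <<'E'
from station import *
import numpy as np, cv2
from scipy.spatial.transform import Rotation as R
def ray_pts(c,px,z,fish=False,h=420):
    px=np.atleast_2d(np.asarray(px,float)); f=h/2/np.tan(np.radians(c["vfov"])/2)
    d=(px-[c["cx"],c["cy"]])/f
    if fish:
        r=np.linalg.norm(d,axis=1)+1e-9; s=np.sin(r)/r; v=np.c_[d[:,0]*s,-d[:,1]*s,-np.cos(r)]
    else: v=np.c_[d[:,0],-d[:,1],-np.ones(len(d))]
    E=np.array(c["extrinsics"]); w=v@E[:3,:3]; o=-E[:3,:3].T@E[:3,3]
    return (o+w*((z-o[2])/w[:,2])[:,None])[:,:2]
def project(c,P,fish=False,h=420):
    f=h/2/np.tan(np.radians(c["vfov"])/2); E=np.array(c["extrinsics"])
    p=E[:3,:3]@P+E[:3,3]; v=np.array([p[0],-p[1],-p[2]])
    if fish:
        rr=np.hypot(v[0],v[1]); d=v[:2]/rr*np.arctan2(rr,v[2])
    else: d=v[:2]/v[2]
    return d*f+[c["cx"],c["cy"]]
def down(yaw):  # jaw (tool x) along world direction yaw, tool z down
    return (R.from_euler("z",yaw)*R.from_euler("x",np.pi)).as_rotvec()
def best_down(p,yaw):
    q0=np.array(get_state()["q"]); best=None
    for y in (yaw,yaw+np.pi):
        q=ik(p,down(y))
        if q is not None:
            d=np.abs(np.array(q)-q0).max()
            if best is None or d<best[0]: best=(d,y)
    return down(best[1])
E
python3 - <<'E'
from h import *
c=get_calibration("top")
for n,p,z in [("eA",(151,243),48),("eB",(388,247),48),("cA",(217,243),32),("cB",(290,246),32),("car",(455,246),17),("W",(171,158),15),("B",(309,166),15),("Y",(433,170),15),("cleaner",(374,165),70),("driver",(239,165),20)]:
    print(n,ray_pts(c,p,z).round(0))
for k,y in enumerate((-190,150)):
    reach([520,y,330],best_down([520,y,330],0))
    c=get_calibration("wrist"); im=camera("wrist")
    cv2.imwrite(f"pics/w{k}.png",im[:,:,::-1]); np.save(f"w{k}.npy",{"c":c,"im":im},allow_pickle=True)
    print(get_state()["time"],c["vfov"],-np.array(c["extrinsics"])[:3,:3].T@np.array(c["extrinsics"])[:3,3])
E
```

```text
eA [[463. 266.]]
eB [[ 467. -155.]]
cA [[467. 151.]]
cB [[465.  19.]]
car [[ 474. -285.]]
W [[626. 247.]]
B [[618. -13.]]
Y [[ 616. -247.]]
cleaner [[ 610. -126.]]
driver [[615. 118.]]
2.025 65.70646984690485 [ 520.73303938 -113.97942326  473.46951723]
3.3583 65.70646984690485 [521.15623734 225.92398193 473.66932689]
```

View pics/w0.png

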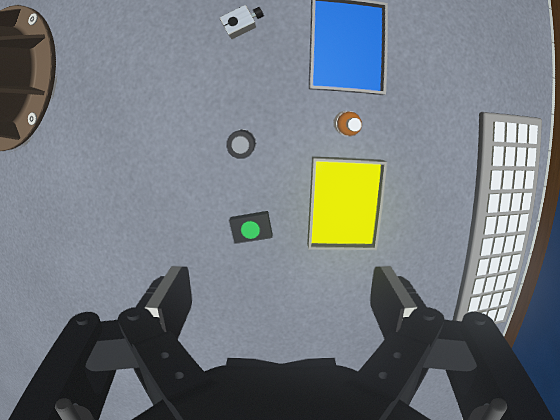

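View pics/w1.png

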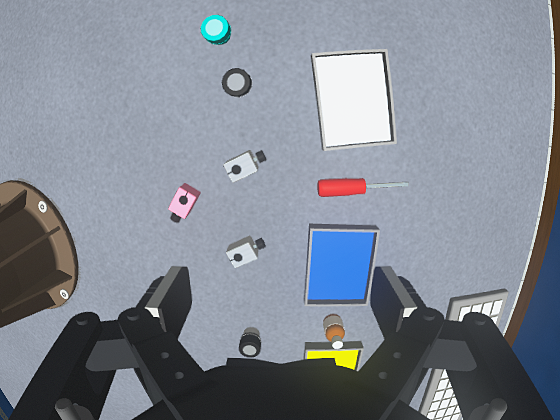

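The wrist views show everything clearly:
- **w0:** eyepiece B (240,144), carrier (250,228), yellow tray (346,203), bottle (351,124).
- **w1:** eyepiece A (236,82), clamps (240,166) and (242,252), white tray (354,99), blue tray (341,265), driver (360,187). The look-alikes are turquoise (215,28) and pink (184,202).

Next I'll measure them with masks.

```bash
cat > meas.py <<'E'
from h import *
def load(k): d=np.load(f"w{k}.npy",allow_pickle=True).item(); return d["c"],d["im"]
def blob(im,mask,p,r=30):
    m=np.zeros(mask.shape,np.uint8); m[max(0,p[1]-r):p[1]+r,max(0,p[0]-r):p[0]+r]=255
    m=cv2.bitwise_and(m,mask)
    cs,_=cv2.findContours(m,cv2.RETR_EXTERNAL,cv2.CHAIN_APPROX_NONE)
    return max(cs,key=cv2.contourArea)[:,0,:].astype(float)
def rect(pts): return cv2.minAreaRect(pts.astype(np.float32))
def masks(im):
    hsv=cv2.cvtColor(im,cv2.COLOR_RGB2HSV); H,S,V=cv2.split(hsv)
    M=lambda c:(c.astype(np.uint8)*255)
    return dict(dark=M(V<95),light=M((V>182)&(S<40)),blue=M((H>95)&(H<125)&(S>140)),yellow=M((H>22)&(H<38)&(S>140)),green=M((H>45)&(H<80)&(S>110)),white=M((V>215)&(S<30)))
def report(k,n,col,p,z,r=30):
    c,im=load(k); b=blob(im,masks(im)[col],p,r); w=ray_pts(c,b,z,True)
    rc=rect(w); e,rad=cv2.minEnclosingCircle(w.astype(np.float32))
    print(k,n,"rect c",np.round(rc[0],1),"size",np.round(rc[1],1),"ang",round(rc[2],1),"circ",np.round(e,1),round(rad,1),
      "corners",cv2.boxPoints(rc).round(0).tolist() if col in("blue","yellow","white") else "")
    return rc
E
cat > m1.py <<'E'
from meas import *
report(1,"eA","dark",(236,82),48,25); report(0,"eB","dark",(240,144),48,25)
report(0,"car","dark",(250,228),15); report(0,"green","green",(250,228),19)
for k,n,p in((1,"cA",(240,166)),(1,"cB",(242,252)),(0,"cB",(240,21))):
    report(k,n,"light",p,32)
for n,k,p in(("cA",1,(262,157)),("cB",1,(260,243)),("cB",0,(258,13))): report(k,n+"knob","dark",p,16,9)
report(1,"W","white",(354,99),7,60);report(1,"B","blue",(341,265),7,60);report(0,"B","blue",(348,45),7,60);report(0,"Y","yellow",(346,203),7,60)
ims=[]
for k,p in((1,(236,82)),(0,(240,144)),(1,(240,166)),(1,(242,252)),(0,(250,228))):
    im=load(k)[1].copy(); 
    ims.append(cv2.resize(im[p[1]-30:p[1]+30,p[0]-30:p[0]+30],(156,156),interpolation=cv2.INTER_CUBIC))
cv2.imwrite("pics/crop1.png",np.hstack(ims)[:,:,::-1])
E
python3 m1.py
```

```text
1 eA rect c [464.4 265.2] size [36.1 38.3] ang 48.3 circ [464.3 265.4] 19.5 corners 
0 eB rect c [ 468.6 -155. ] size [38.5 35.7] ang 43.7 circ [ 468.4 -155.2] 19.6 corners 
0 car rect c [ 475.4 -283.9] size [60.9 43.5] ang 9.8 circ [ 475.2 -283.9] 36.0 corners 
0 green rect c [ 474.9 -286.4] size [27.5 27.2] ang 88.7 circ [ 474.7 -286.3] 14.4 corners 
1 cA rect c [463.2 151. ] size [43.1 34.8] ang 20.6 circ [462.6 151.8] 25.7 corners 
1 cB rect c [462.2  16.4] size [39.5 30.1] ang 25.3 circ [462.6  16.8] 23.8 corners 
0 cB rect c [462.   17.2] size [39.  29.1] ang 25.0 circ [462.4  17.3] 23.5 corners 
1 cAknob rect c [493.2 162.9] size [10.2 15.4] ang 25.6 circ [493.1 163.1] 8.6 corners 
1 cBknob rect c [489.9  30.1] size [12.5 15.5] ang 20.1 circ [489.2  30.1] 8.7 corners 
0 cBknob rect c [489.7  30.9] size [10.5 15.9] ang 27.2 circ [489.3  30.6] 8.6 corners 
1 W rect c [625.5 247.3] size [101.8 129.9] ang 7.5 circ [626.9 247.4] 80.5 corners [[567.0, 305.0], [583.0, 176.0], [684.0, 190.0], [668.0, 318.0]]
1 B rect c [618.1 -17.1] size [124.8  98.4] ang 88.4 circ [617.8 -16.5] 78.0 corners [[567.0, -78.0], [666.0, -81.0], [669.0, 44.0], [571.0, 47.0]]
0 B rect c [617.8 -12.2] size [128.9  99.1] ang 88.1 circ [618.1 -12.7] 80.0 corners [[566.0, -75.0], [665.0, -78.0], [669.0, 51.0], [570.0, 54.0]]
0 Y rect c [ 619.4 -250.4] size [128.   98.9] ang 88.6 circ [ 619.3 -250.5] 79.3 corners [[568.0, -313.0], [667.0, -316.0], [670.0, -188.0], [572.0, -185.0]]
```

View pics/crop1.png

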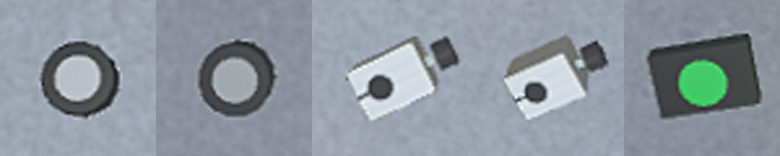

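```bash
python3 - <<'E'
from meas import *
c,im=load(1); V=cv2.cvtColor(im,cv2.COLOR_RGB2HSV)[:,:,2]
for p in((240,166),(242,252)):
  for t in(195,205,212):
    rc=rect(ray_pts(c,blob(im,((V>t)*255).astype(np.uint8),p),32,True)); print(p,t,np.round(rc[0],1),np.round(rc[1],1),round(rc[2],1))
# bench touch to find how far the fingertips stand back when part-open
p=[500,85,60]; r=best_down(p,0); reach(p,r); set_gripper(0.6)
print(get_state()["finger_gap"],get_state()["time"])
print(move_straight([500,85,-8],None,60,contact_N=5),get_state()["tcp_pos"],get_state()["contact_force"])
move_straight([500,85,60],None,300); print(get_state()["time"])
E
```

```text
(240, 166) 195 [465.1 149.5] [39.2 29.2] 24.3
(240, 166) 205 [465.  149.8] [39.2 28.6] 24.3
(240, 166) 212 [465.2 150. ] [38.5 28.6] 24.6
(242, 252) 195 [461.9  16.5] [39.1 29.2] 25.3
(242, 252) 205 [462.1  16.6] [38.7 28.7] 24.8
(242, 252) 212 [462.2  16.7] [38.1 28.5] 24.9
0.5983001386649125 4.8667
True [499.62304048  84.94598501  -3.23676086] [ 0.27984498 -0.66895936  6.65022123]
6.1917
```

```bash
cat > pp.py <<'E'
from h import *
TR=lambda c,yaw,dx,dy: np.array(c)+R.from_euler("z",yaw).as_matrix()[:2,:2]@[dx,dy]
def pickplace(name,src,yaw,dst,dyaw,zg,opn,rel,force):
    """yaw: jaw direction at pick; dyaw: object's turn; zg: TCP height at grasp; opn/rel: pick/release opening"""
    q0=np.array(get_state()["q"]); best=None
    for y in (yaw,yaw+np.pi,yaw-np.pi):
        qa=ik([*src,zg],down(y)); qb=ik([*dst,zg+7],down(y+dyaw))
        if qa is None or qb is None: continue
        d=np.abs(np.array(qa)-q0).max()+np.abs(np.array(qb)-qa).max()
        if best is None or d<best[0]: best=(d,y)
    y=best[1]; ra,rb=down(y),down(y+dyaw); H=150
    set_gripper(opn); reach([*src,H],ra)
    move_straight([*src,zg+40],None,250)
    if move_straight([*src,zg],None,80,contact_N=15): print("!! touched on descent",get_state()["tcp_pos"])
    set_gripper(0.0,force); g1=get_state()["finger_gap"]; z0=get_state()["tcp_pos"][2]
    move_straight([*src,z0+30],None,80); move_straight([*src,H],None,250)
    reach([*dst,H],rb); move_straight([*dst,z0+30],None,200)
    g2=get_state()["finger_gap"]
    move_straight([*dst,z0+12],None,60)
    t=move_straight([*dst,z0+4],None,20,contact_N=3); zc=get_state()["tcp_pos"][2]
    hold(0.1); set_gripper(rel); 
    move_straight([*dst,zc+45],None,100); move_straight([*dst,H],None,250)
    print(name,"gap",round(g1*85,1),round(g2*85,1),"touch",t,"drop",round(zc-z0,1),"t",round(get_state()["time"],1))
B=([618,-13],np.radians(-1.6)); Y=([619,-249.5],np.radians(-1.4)); W=([625.5,247],np.radians(6))
E
python3 - <<'E'
from pp import *
pickplace("eA",[464.4,265.3],0,TR(*B,0,30),B[1],15,0.72,0.62,40)
c=get_calibration("wrist"); im=camera("wrist"); cv2.imwrite("pics/e1.png",im[:,:,::-1])
E
```

```text
eA gap 37.0 36.4 touch True drop 7.0 t 14.0
```

View pics/e1.png

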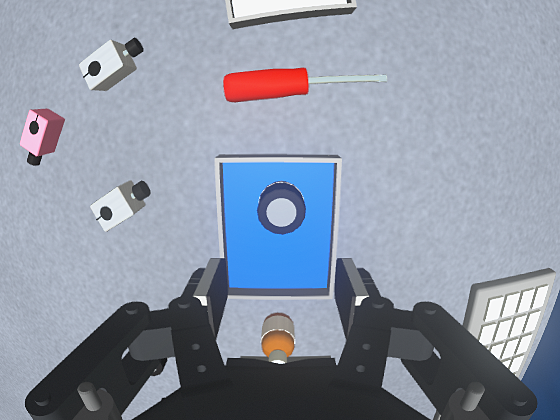

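Eyepiece A is standing on the blue lining at (281,210). The lower contact came exactly 7.0 mm above the pick height, as it should. Now eyepiece B and the first clamp.

```bash
python3 - <<'E'
from pp import *
pickplace("eB",[468.5,-155.1],0,TR(*B,0,-30),B[1],15,0.72,0.62,40)
a=np.radians(24.5)
pickplace("cA",[465,149.8],a+np.pi/2,TR(*Y,0,24.5),np.pi/2+Y[1]-a,3,0.56,0.5,50)
c=get_calibration("wrist"); im=camera("wrist"); cv2.imwrite("pics/c1.png",im[:,:,::-1]); np.save("w2.npy",{"c":c,"im":im},allow_pickle=True)
E
```

```text
eB gap 36.7 36.7 touch True drop 7.0 t 21.6
cA gap 29.1 29.5 touch True drop 7.0 t 30.5
```

View pics/c1.png

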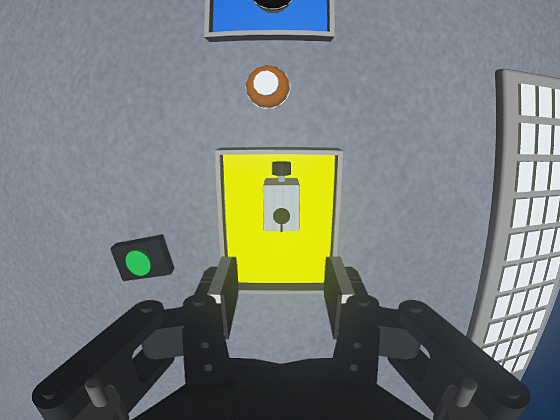

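Clamp A lies flat on the yellow lining with its block at (281,205) and its knob clear of the wall. I'll measure the space left, then place clamp B.

```bash
python3 - <<'E'
from pp import *
d=np.load("w2.npy",allow_pickle=True).item(); c=d["c"]
f=lambda p,z: ray_pts(c,p,z,True)[0].round(1)
print("block inner end",f((281,231),39),"far lining edge",f((281,156),7),"knob end",f((281,162),23),"near rim inner",f((281,285),22))
a=np.radians(24.9)
pickplace("cB",[462.1,16.7],a+np.pi/2,TR(*Y,0,-24.5),-np.pi/2+Y[1]-a,3,0.56,0.5,50)
a=np.radians(9.8)
reach([560,-200,250],best_down([560,-200,250],0))
c=get_calibration("wrist"); im=camera("wrist"); cv2.imwrite("pics/c2.png",im[:,:,::-1]); print(get_state()["time"])
E
```

```text
block inner end [ 620.4 -246.1] far lining edge [ 621.9 -187.5] knob end [ 621.8 -190.4] near rim inner [ 619.  -308.5]
cB gap 29.4 29.1 touch True drop 7.0 t 39.3
40.0
```

View pics/c2.png

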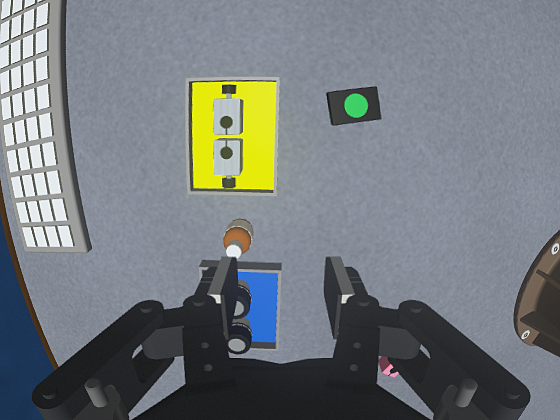

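Both clamps lie flat in the yellow tray at (228,118) and (228,158), apart from each other and from the walls. Now the carrier.

```bash
python3 - <<'E'
from pp import *
a=np.radians(9.8)
pickplace("car",[474.9,-285.9],a+np.pi/2,TR(*W,0,0),W[1]-a,1.5,0.68,0.62,50)
reach([430,-250,300],best_down([430,-250,300],0))
for n in("top","scene"): cv2.imwrite(f"pics/{n}1.png",camera(n)[:,:,::-1])
a,b=cv2.imread("pics/top0.png"),cv2.imread("pics/top1.png")
print(get_state()["time"])
for n,(x,y) in dict(cleaner=(372,168),driver=(239,155),teal=(107,258),pink=(245,294)).items():
    w=40 if n=="driver" else 18; s=np.s_[y-w:y+w,x-15:x+15]; print(n,np.abs(a[s].astype(int)-b[s]).max(2).mean().round(2))
E
```

```text
car gap 38.7 38.8 touch True drop 7.0 t 49.9
51.95
cleaner 2.81
driver 2.94
teal 2.93
pink 2.89
```

View pics/top1.png

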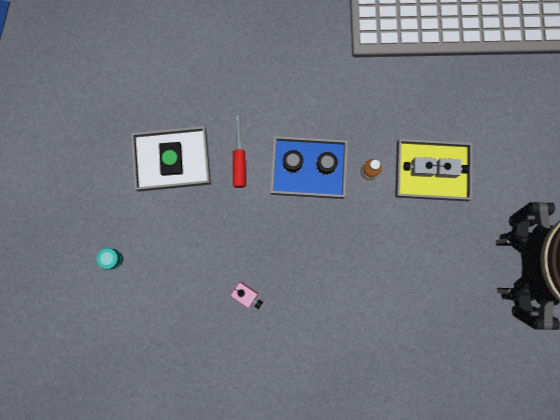

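View pics/scene1.png

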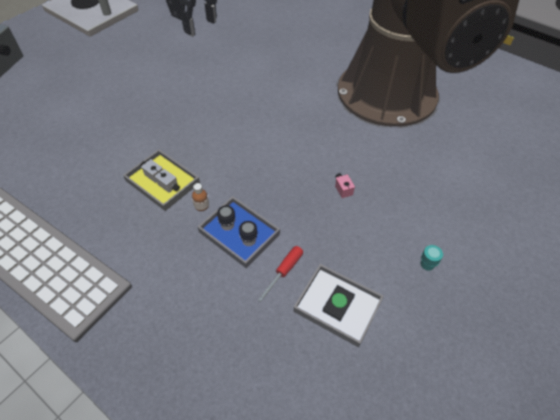

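All five parts are in the right trays: carrier (170,158), eyepieces (292,160) and (327,162), clamps (425,166) and (450,167). The bystanders and look-alikes show only image noise against the first picture. I'm handing in.

```bash
python3 -c "
from station import *
print(finish_job(), get_state()['time'])"
```

```text
the job is handed in; nothing more can be done
the job is handed in; nothing more can be done
```

The bench is tidied and the job was handed in at about 52 s on the robot clock, well under the 120 s limit. Both eyepieces are in the blue tray, both clamps in the yellow tray with their knobs outward, and the carrier is in the white tray with its sample up.

- **Set-downs:** each part was lowered until the robot felt contact, 7.0 mm above its pick height each time. That matches the lining height, so nothing was dropped or left standing on another part.
- **Final pictures:** the top and scene views show all five parts upright and separate. The cleaner, the screwdriver and the turquoise and pink look-alikes show only image noise compared with the start.
- **Tightest spot:** the clamps have only a few millimetres between each other and between their knobs and the tray walls. I judged that from the pictures and did not measure clamp B's gaps.
- **Disagreements:**
  - The two wrist views put the blue tray's centre about 5 mm apart, because the tray wall hid part of the lining in one. I used the clearer view, which agreed with the top camera.
  - The white tray's angle came out as 4° in one view and 7.5° in another. The carrier has plenty of room there, so it made no difference.

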